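# Clear the stop station and change over the block

### The arm

A 7-joint arm with a two-finger parallel gripper is mounted at the origin on a cart in front of the work surface, level with it; the furniture and walls round the work are solid. World frame = base frame: x ahead of the robot, y to its left, z up, the work surface at z = 0. Lengths are in m, angles in rad, forces in N, time in s.
With the tool pointing down it reaches from about 0.4 to 0.9 m from the base axis. Payload 5.5 kg.
Tool frame: the origin (TCP) lies between the finger pads; the fingertips stand 17 mm ahead of it and the grasp point (between the pads) lies 2 mm behind it; z points along the fingers, x is the direction in which the jaws open and shut, and the axes are right-handed (so a half turn about z gives the same grasp; the last joint's range is limited). The gripper opens to 85 mm and grips with 20 to 120 N. Pads are 22 mm wide; open, the fingers measure 114 mm over their backs; the gripper's body (76 mm by 85 mm) begins 54 mm behind the grasp point. The pads swing forward as they close: fully open they stand 13 mm farther back than shut.
Start: joints at [-0.843, 0.501, -0.427, 1.55, 0.221, 1.138, -0.21], TCP at [0.291, 0.581, 0.248] pointing down, gripper open.
Joint ranges: [-2.88, 2.88], [-0.31, 2.03], [-1.54, 1.56], [0.2, 2.42], [-1.41, 4.55], [0.19, 2.02], [-2.57, 2.57]. Speed limits (rad/s): [2.57, 2.57, 3.14, 3.14, 3.14, 3.14, 3.14].

### API

Orientations are given as [roll, pitch, yaw] about the fixed x, y, z axes, in that order (R = Rz(yaw) Ry(pitch) Rx(roll)).
In Python, from station import r gives the robot as it stands. The module is installed in compiled form; this text tells all that it offers.
- The arm moves only by the tool move_arm, never from a script. Its argument "series" is a list of rows, each a list of 4 numbers: the shift along the tool's x, y, z in cm, then the turn about the tool's z in rad. In form: [[x, y, z, roll], ...]. A call has 1 to 12 rows; each row is the pose to reach, as a shift and turn from the pose measured when the call began, along the tool's axes at that moment; what a row does not reach only later rows make up. A row lasts 1/10 s, in which the tool goes at most 50 mm and 8.59 degrees, less where a joint would pass 70% of its speed; a pose out of reach is approached as far as the arm can. A call with a gripper value outside its range is refused whole. "hand" is the finger opening in cm, from 0 to 8.54, set as the call begins (left out, the last holds). The fingers move at their own pace and stop on an object; the grip force is fixed at half the most. Time passes only in rows, so rows that repeat a pose let the fingers close. It gives the time, the measured TCP pose, the force and the opening at its end, in the units of the state.
- r.get_state(): the state, without advancing time (a new reading comes with each control period).
- r.grab_frame(name): name is "side" or "top"; returns the picture (420x560x3 uint8, red, green, blue); there is no depth.
- r.camera_model(name): a dict with "intrinsics" (3x3 intrinsics, pixels), "camera_from_world" (4x4, takes a point from world to camera coordinates). Camera axes: x right, y down, z forward; pixel columns grow to the right and rows downward; lengths in m; the calibration is good to about 2 mm. A picture is of the moment at which its call begins. camera_model takes no time and is no camera call.
- r.close_job(): hands the job in, once; it reports no verdict.
The state is a dict: "time_s": time; "joints": joint angles; "joint_vel": joint speeds; "joint_efforts": joint torques, N m; "ee_pos": TCP position; "tool_rot": TCP orientation; "wrist_force": force on the tool from outside, world axes, zero at the start; "moment": the same for the moment, N m; "finger_gap": finger opening in m.
Only numpy, scipy, OpenCV 4.12 (cv2) and the standard library are available. Lean on these libraries where they do the work, as an engineer would, in place of code of your own. Each camera call takes 0.05 s, during which the arm holds its last target. There are 200 camera calls.

### The job

First clear the sanding block off the station with the two tall end stops and lay it flat on the stack of sanding sheets. Then take the hardwood block out of the station with the two tall side cheeks, set it down upright on the bare bench and let go of it to change your grip, and seat it fully down, right way up, in the end-stop station, its long way from stop to stop. Leave the tape measure and the small cardboard screw box where they are.

Things in the scene. Friction and masses are not known exactly. Their poses are not given: they have to be found in the camera images.
- hardwood_block: dark hardwood block, 62 (x, long) x 42 (y) x 40 (z) mm, two small dark pilot marks on top; origin at the centre of its underside, z up. It starts seated in the cheek station, where only its two 42 mm wide ends are free for fingers
- sanding_block: cork sanding block on a thin wood offcut, 112 (x, long) x 62 (y) x 27 (z) mm; origin at the centre of its underside. It starts lying across the tops of the two end stops, over the pocket; grip it across its 62 mm width
- sanding_stack: low brown stack of sanding sheets, 160 (x) x 123 (y) x 24 (z) mm, fixed, lying left of the raised saw blade (a thin upright disc at y = 0.267 m, standing up to 92 mm above the bench from x = 0.37 to 0.67 m: carry things over it); origin at the centre of its underside
- cheek_station: plywood base 104 (x) x 94 (y) x 12 mm screwed to the bench, with a pocket 68 (x) x 50 (y) mm on top; two tall wood cheeks, 10 thick, 54 long and 48 mm high above the base, stand along the long sides (at +y and -y); low lips 6 mm high and 10 thick close the ends. Origin at the centre of its underside
- cheek_station_seat (a point): centre of the cheek station's pocket floor, 12 mm above the bench; x along the pocket's long way, z up. The two stations stand one on each side of the saw fence (a bar along x at y = -0.055 m, 35 wide, 68 mm high), either way about
- stop_station: plywood base 104 (x) x 94 (y) x 12 mm screwed to the bench, with a pocket 68 (x) x 50 (y) mm on top; two tall wood stops, 10 thick, 36 wide and 48 mm high above the base, stand at the ends (+x and -x); low lips 6 mm high and 10 thick run along the long sides, so a seated block can be held only by its long sides. Origin at the centre of its underside
- stop_station_seat (a point): centre of the stop station's pocket floor, 12 mm above the bench; x along the pocket's long way from stop to stop, z up
- tape_measure: rust-red tape measure standing on the bench, 35 x 73 x 55 mm; origin at the centre of its underside; a bystander
- screw_box: small blue and white cardboard box of screws, 50 x 70 x 42 mm, right of the saw fence; origin at the centre of its underside; a bystander

How it is judged:
By the outcome, as a careful person would: the job done as asked, in the order asked, and still so for the second after the job is handed in, with the robot touching nothing.
It also fails if it takes over 72 s, if anything falls off the work surface, if the arm or the gripper's body presses on something with over 40 N, if the wrist force passes 120 N, or if a joint passes its speed limit or range.

## Working session

There is one attempt and no reset: what is moved stays moved. The work goes in short steps, Python scripts to look and compute and a tool call to move; the robot and the scene stay as the last step left them, time stands still between calls to the robot, and variables do not carry over. Pictures are saved under pics/ and viewed, about 8 in all and at most 12, crops included, and the job is handed in when it is done.

Besides the shell and the picture viewer there is one more tool, called after "Request:" as name(argument=value, ...) on one line, values as JSON. move_arm: Moves the arm, as the interface text tells. Its arguments: {"type":"object","properties":{"series":{"type":"array"},"hand":{"type":"number"}},"required":["series"]}

```bash
mkdir -p pics; python3 - <<'E'
from station import r
import cv2,numpy as np
s=r.get_state(); print({k:np.round(v,3).tolist() for k,v in s.items()})
for n in("top","side"):
    cv2.imwrite(f"pics/{n}0.png",cv2.resize(r.grab_frame(n)[:,:,::-1],(800,600),interpolation=cv2.INTER_CUBIC))
    m=r.camera_model(n); print(n,np.round(m["intrinsics"],1).tolist(),np.round(m["camera_from_world"],4).tolist())
E
```

```text
{'time_s': 0.0, 'joints': [-0.843, 0.502, -0.427, 1.551, 0.221, 1.138, -0.21], 'joint_vel': [0.001, 0.001, 0.0, 0.0, 0.0, -0.001, 0.001], 'joint_efforts': [0.001, -56.952, -5.816, -28.094, 0.011, 0.012, -0.0], 'ee_pos': [0.291, 0.58, 0.247], 'tool_rot': [-3.142, 0.002, 1.106], 'wrist_force': [0.28, -0.294, 0.426], 'moment': [0.01, 0.005, 0.01], 'finger_gap': 0.085}
top [[395.5, 0.0, 280.6], [0.0, 395.5, 208.0], [0.0, 0.0, 1.0]] [[-0.0247, -0.9996, -0.0123, 0.0369], [-0.9869, 0.0263, -0.1594, 0.5436], [0.1597, 0.0082, -0.9871, 1.0503], [0.0, 0.0, 0.0, 1.0]]
side [[527.5, 0.0, 282.4], [0.0, 527.5, 206.5], [0.0, 0.0, 1.0]] [[-0.1215, 0.9925, -0.0114, 0.0377], [0.8604, 0.0996, -0.4998, -0.4216], [-0.4949, -0.0706, -0.8661, 1.8352], [0.0, 0.0, 0.0, 1.0]]
```

View pics/top0.png

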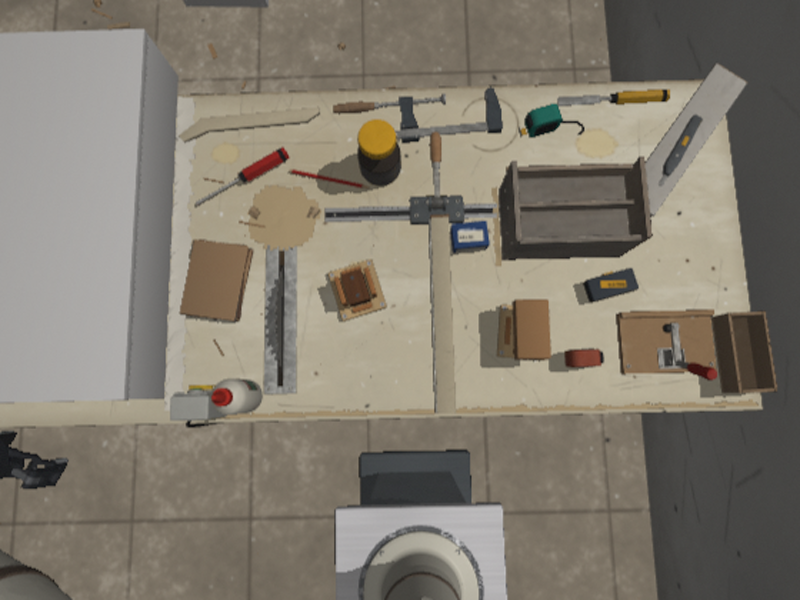

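View pics/side0.png

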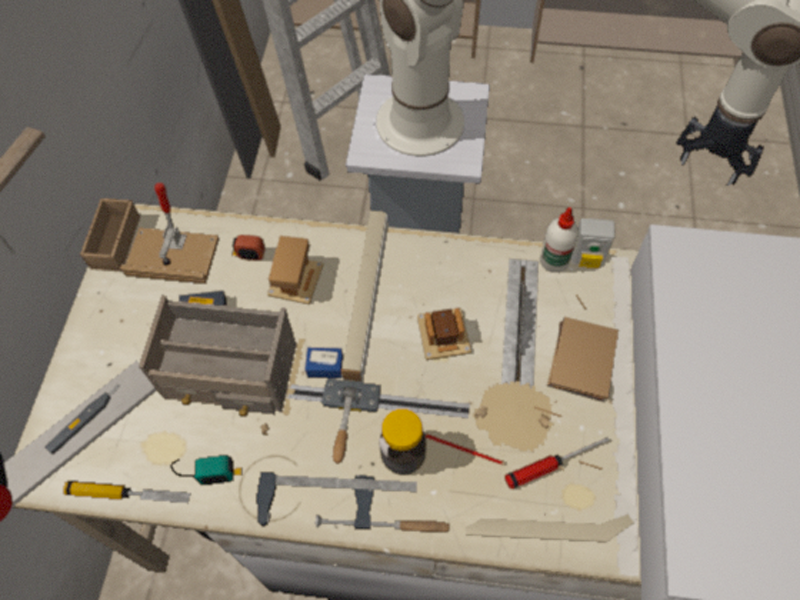

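The top picture (800x600) shows the sanding block over the end-stop station at about (531,330). The hardwood block is in the cheek station at (357,288), the stack at (216,280), the tape at (584,358) and the screw box at (470,236). I'll enlarge crops to get corner pixels.

```bash
python3 - <<'E'
from station import r
import cv2,numpy as np
def crop(n,u,v,w=100,h=75,k=4):
    I=r.grab_frame(n)[:,:,::-1]; c=cv2.resize(I[v:v+h,u:u+w],None,fx=k,fy=k,interpolation=cv2.INTER_CUBIC)
    for i in range(0,w,10):
        cv2.line(c,(i*k,0),(i*k,6 if i%50 else 14),(0,255,0),1)
        if i%20==0: cv2.putText(c,str(u+i),(i*k,22),0,.35,(0,200,0),1)
    for j in range(0,h,10):
        cv2.line(c,(0,j*k),(6,j*k),(0,255,0),1)
        if j%20==0: cv2.putText(c,str(v+j),(8,j*k+4),0,.35,(0,200,0),1)
    return c
a=np.hstack([crop("top",325,195),crop("top",215,170)])
b=np.hstack([crop("side",160,150),crop("side",270,195)])
cv2.imwrite("pics/c1.png",np.vstack([a,b]))
a=np.hstack([crop("top",110,160),crop("side",360,210)])
cv2.imwrite("pics/c2.png",a)
E
```

```text
(no output)
```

View pics/c1.png

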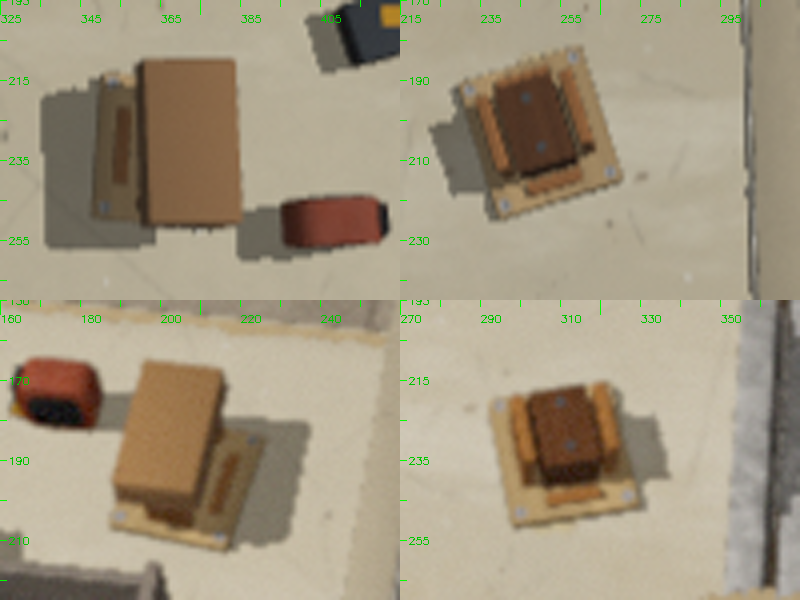

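View pics/c2.png

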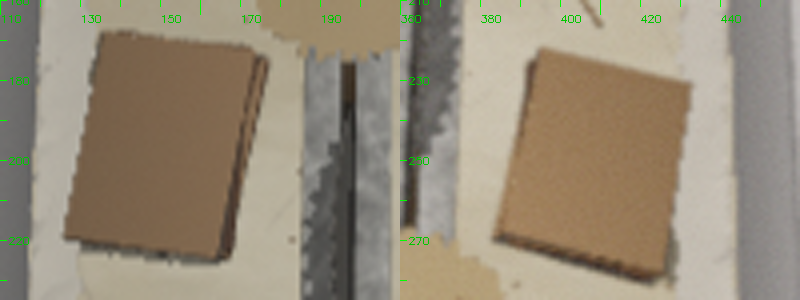

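The crops resolve the corners. The sanding block top is at about (360–385, 210–251) in the top view, with the stop station base showing to its left. The two pilot marks on the hardwood block are at (246.5,194.5) and (250.2,206.5). I'll fit each pose from both cameras.

```bash
cat > fit.py <<'E'
from station import r
import numpy as np
from scipy.optimize import least_squares
M={n:r.camera_model(n) for n in("top","side")}
def proj(n,P):
    m=M[n]; T=m["camera_from_world"]; c=np.atleast_2d(P)@T[:3,:3].T+T[:3,3]; q=c@m["intrinsics"].T; return q[:,:2]/q[:,2:]
def world(p,P):
    x,y,a=p; c,s=np.cos(a),np.sin(a); P=np.atleast_2d(P); return np.c_[x+c*P[:,0]-s*P[:,1],y+s*P[:,0]+c*P[:,1],P[:,2]]
def fit(name,obs,p0):
    # obs: (cam, local xyz mm, px) 
    f=lambda p:np.concatenate([(proj(n,world(p,np.array(l)/1e3))[0]-np.array(px)) for n,l,px in obs])
    s=least_squares(f,p0,loss="soft_l1"); print(name,np.round(s.x,4),"res",np.round(f(s.x),1).tolist()); return s.x
E
python3 - <<'E'
from fit import *
t,s="top","side"; H=-.5*0
# image: top cam: right=-y, down=-x ; side: right=+y, down=+x
fit("sand",[(t,(56,31,27+60),(360,210)),(t,(56,-31,87),(384,210)),(t,(-56,-31,87),(385.5,250.7)),(t,(-56,31,87),(360.5,251)),
 (s,(-56,-31,87),(196.2,165.2)),(s,(-56,31,87),(215.5,168)),(s,(56,31,87),(209,198)),(s,(56,-31,87),(189,196))],[.55,-.2,0])
fit("stop",[(t,(52,47,12),(351,213)),(t,(-52,47,12),(348.2,249.2)),(s,(-52,47,12),(226.2,183.7)),(s,(52,47,12),(217,212.5)),(s,(52,-47,12),(188,206.2))],[.55,-.2,0])
print("cheek base px candidates")
# cheeks at local +-y; in top image cheeks left(+y) and right(-y)
C=[(t,(52,47,12),(229.2,192.5)),(t,(52,-47,12),(260.5,181.2)),(t,(-52,-47,12),(270.5,215)),(t,(-52,47,12),(239.5,224.5)),
 (s,(52,-47,12),(298.7,251.5)),(s,(52,47,12),(329.2,247)),(s,(-52,-47,12),(292.5,221.2))]
fit("cheek",C,[.6,.08,.3])
fit("blockmarks",[(t,(15,0,52),(246.5,194.5)),(t,(-15,0,52),(250.2,206.5)),(s,(-15,0,52),(309.7,220.5)),(s,(15,0,52),(312.7,231.2))],[.6,.08,.3])
fit("stack",[(t,(80,61.5,24),(135.5,168)),(t,(80,-61.5,24),(173.7,171.7)),(t,(-80,61.5,24),(126.2,219.5)),(t,(-80,-61.5,24),(164,222)),
 (s,(-80,-61.5,24),(395,222)),(s,(-80,61.5,24),(432.5,231.2)),(s,(80,-61.5,24),(383.7,269.2)),(s,(80,61.5,24),(425,278.2))],[.6,.4,-.2])
# tape top centre
print(r.get_state()["tool_rot"])
E
```

```text
sand [ 0.4745 -0.2157 -0.0162] res [-0.7, -1.7, -1.3, -1.9, -0.6, -0.1, 0.5, -0.2, -0.4, -2.3, 0.7, -2.9, -0.6, -0.8, -1.8, -1.2]
stop [ 0.4772 -0.2122 -0.0801] res [-2.3, -1.0, -0.6, -0.5, -0.5, -1.3, -0.1, -1.3, -1.3, -0.3]
cheek base px candidates
cheek [0.5686 0.1122 0.2882] res [-0.8, -2.3, -0.9, -0.9, 0.0, -0.7, -0.6, -0.0, -1.5, -1.5, 0.2, -2.0, -1.6, -2.6]
blockmarks [0.5683 0.1129 0.3182] res [-0.5, 0.3, -0.7, -1.7, -0.3, 0.0, -0.9, -1.6]
stack [ 0.597   0.3954 -0.1498] res [-2.2, -3.4, 1.6, -2.0, -3.3, -0.2, 1.8, 2.7, -3.0, -2.2, 1.9, -1.6, -1.4, -0.4, 1.8, 1.5]
[-3.14150877e+00  3.28883362e-04  1.10602488e+00]
```

```bash
cat >> fit.py <<'E'
def ray(n,px,z):
    m=M[n]; T=m["camera_from_world"]; R=T[:3,:3]; o=-R.T@T[:3,3]; d=R.T@np.linalg.solve(m["intrinsics"],[px[0],px[1],1]); return o+d*(z-o[2])/d[2]
def go(x,y,z,yaw):
    s=r.get_state(); p=s["ee_pos"]; a=s["tool_rot"][2]
    from scipy.spatial.transform import Rotation as Ro
    R=Ro.from_euler("xyz",s["tool_rot"]).as_matrix()
    t=(a-yaw+np.pi)%(2*np.pi)-np.pi
    print("row cm",np.round(R.T@(np.array([x,y,z])-p)*100,2),"turn",round(t,3),"or",round(t-np.sign(t)*np.pi,3))
E
python3 - <<'E'
from fit import *
for n,ps,z in [("top",[(395.1,244.6),(419.6,244.1),(420.9,254.6),(395.9,255.9)],.055),("top",[(360,210),(384,210),(385.5,250.7),(360.5,251)],.087),
 ("side",[(196.2,165.2),(215.5,168),(209,198),(189,196)],.087),("top",[(135.5,168),(173.7,171.7),(126.2,219.5),(164,222)],.024),("side",[(395,222),(432.5,231.2),(383.7,269.2),(425,278.2)],.024)]:
    print(n,z,np.round([ray(n,np.array(p)-.4,z)[:2] for p in ps],3).tolist())
print("cabinet edge",[np.round(ray("top",np.array(p)*.7,0)[:2],3).tolist() for p in [(178,80),(168,400)]])
go(.32,.35,.30,1.106)
go(.45,-.1,.30,1.55)
E
```

```text
top 0.055 [[0.436, -0.281], [0.435, -0.347], [0.407, -0.348], [0.406, -0.281]]
top 0.087 [[0.527, -0.186], [0.526, -0.25], [0.419, -0.246], [0.419, -0.181]]
side 0.087 [[0.425, -0.244], [0.428, -0.185], [0.532, -0.185], [0.532, -0.243]]
top 0.024 [[0.676, 0.439], [0.662, 0.328], [0.527, 0.46], [0.518, 0.353]]
side 0.024 [[0.514, 0.354], [0.532, 0.462], [0.667, 0.325], [0.68, 0.438]]
cabinet edge [[1.039, 0.493], [0.359, 0.486]]
row cm [-19.36  12.92  -5.18] turn 0.0 or -3.142
row cm [-53.76  44.71  -5.17] turn -0.444 or 2.698
```

Request:
move_arm(series=[[0,0,-5.2,0],[-19.4,12.9,-5.2,0],[-19.4,12.9,-5.2,0],[-19.4,12.9,-5.2,0],[-19.4,12.9,-5.2,0],[-40,30,-5.2,-0.2],[-40,30,-5.2,-0.2],[-40,30,-5.2,-0.2],[-40,30,-5.2,-0.2],[-40,30,-5.2,-0.2],[-40,30,-5.2,-0.2]], hand=8.54)

```text
time_s: 1.5
ee_pos: [0.3787, 0.0944, 0.3008]
tool_rot: [3.14, -0.001, 1.306]
wrist_force: [0.2, 0.5, 0.3]
finger_gap: 0.0857
```

```bash
python3 -c "
from fit import *
go(.477,-.2145,.16,1.555);go(.477,-.2145,.078,1.555)"
```

```text
row cm [-27.25  17.55  14.08] turn -0.249 or 2.893
row cm [-27.25  17.54  22.28] turn -0.249 or 2.893
```

Request:
move_arm(series=[[-27.2,17.5,14,-0.25],[-27.2,17.5,14,-0.25],[-27.2,17.5,14,-0.25],[-27.2,17.5,14,-0.25],[-27.2,17.5,14,-0.25],[-27.2,17.5,14,-0.25],[-27.2,17.5,14,-0.25],[-27.2,17.5,14,-0.25],[-27.2,17.5,14,-0.25],[-27.2,17.5,14,-0.25]])

```text
time_s: 2.5
ee_pos: [0.4766, -0.2129, 0.1608]
tool_rot: [3.141, -0.001, 1.557]
wrist_force: [0.4, 0.1, -0.1]
finger_gap: 0.0854
```

```bash
python3 -c "
from fit import *
go(.477,-.2145,.078,1.555)
import cv2
I=r.grab_frame('side')[:,:,::-1][120:220,140:260]
J=r.grab_frame('top')[:,:,::-1][180:280,310:430]
cv2.imwrite('pics/p1.png',cv2.resize(np.hstack([I,J]),None,fx=3.3,fy=3.3,interpolation=cv2.INTER_CUBIC))"
```

```text
row cm [-0.17  0.04  8.28] turn 0.002 or -3.14
```

View pics/p1.png

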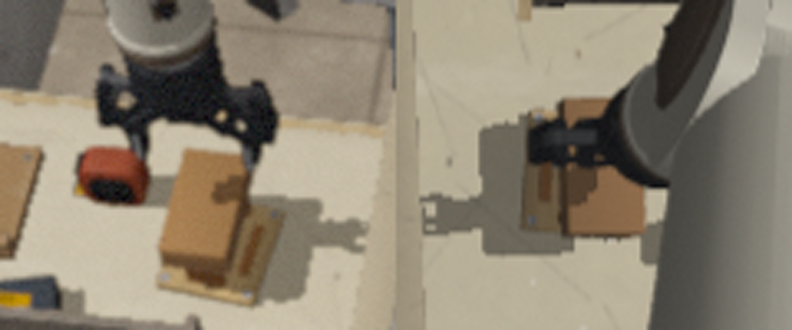

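The fingers, at crop px 140 and 250 in the side view, straddle the sanding block and stay clear of the tape. Next I descend and grip.

Request:
move_arm(series=[[-0.15,0,2.5,0],[-0.15,0,5,0],[-0.15,0,6.5,0],[-0.15,0,7.5,0],[-0.15,0,8.2,0],[-0.15,0,8.2,0],[-0.15,0,8.2,0]])

```text
time_s: 3.3
ee_pos: [0.4777, -0.2134, 0.0801]
tool_rot: [3.138, -0.001, 1.559]
wrist_force: [-0.6, -0.1, 0.2]
finger_gap: 0.0853
```

Request:
move_arm(series=[[0,0,0,0],[0,0,0,0],[0,0,0,0],[0,0,0,0],[0,0,0,0],[0,0,0,0],[0,0,0,0],[0,0,0,0]], hand=5)

```text
time_s: 4.1
ee_pos: [0.4786, -0.214, 0.0815]
tool_rot: [3.136, 0.0, 1.559]
wrist_force: [-1.8, -0.2, 7.8]
finger_gap: 0.0606
```

Request:
move_arm(series=[[0,0,-1,0],[0,0,-2.5,0],[0,0,-5,0],[0,0,-9,0],[0,0,-13,0],[0,0,-17,0],[0,0,-17,0],[0,0,-17,0]])

```text
time_s: 4.9
ee_pos: [0.4783, -0.2142, 0.2532]
tool_rot: [3.133, 0.001, 1.559]
wrist_force: [0.1, 0.5, -1.1]
finger_gap: 0.0604
```

```bash
python3 -c "
from fit import *
print(r.get_state()['wrist_force'],r.get_state()['finger_gap'])
go(.5,.1,.25,1.5);go(.597,.388,.25,1.421)"
```

```text
[ 0.07064144  0.49681166 -1.14509878] 0.0604359355585793
row cm [31.44  1.79  0.31] turn 0.059 or -3.083
row cm [60.36 11.14  0.37] turn 0.138 or -3.004
```

Request:
move_arm(series=[[2,0.2,0,0],[6,0.7,0,0],[11,1.3,0,0],[16,2.4,0,0.03],[21,3.6,0,0.05],[26,4.5,0,0.06],[31,5.5,0,0.07],[36,6.4,0,0.08],[41,7.5,0.3,0.1],[46,8.5,0.3,0.12],[50,9.3,0.3,0.14],[54,10,0.3,0.14]])

```text
time_s: 6.1
ee_pos: [0.5835, 0.3272, 0.2483]
tool_rot: [3.136, 0.001, 1.42]
wrist_force: [0.1, 0.0, -1.5]
finger_gap: 0.0605
```

```bash
python3 -c "
from fit import *
go(.597,.388,.25,1.421);go(.597,.388,.048,1.421)"
```

```text
row cm [ 6.22  0.42 -0.17] turn -0.001 or 3.14
row cm [ 6.24  0.31 20.03] turn -0.001 or 3.14
```

Request:
move_arm(series=[[3,0.2,0,0],[6.2,0.4,0,0],[6.2,0.4,3,0],[6.2,0.4,7,0],[6.2,0.4,11,0],[6.2,0.35,15,0],[6.2,0.35,18,0],[6.2,0.35,19,0],[6.2,0.35,19.3,0],[6.2,0.35,19.3,0]])

```text
time_s: 7.1
ee_pos: [0.5976, 0.3878, 0.0556]
tool_rot: [3.136, 0.001, 1.42]
wrist_force: [-0.5, -0.1, -0.9]
finger_gap: 0.0609
```

Request:
move_arm(series=[[0,0,0.2,0],[0,0,0.4,0],[0,0,0.6,0],[0,0,0.8,0],[0,0,0.9,0]])

```text
time_s: 7.6
ee_pos: [0.5976, 0.3877, 0.0467]
tool_rot: [3.136, 0.001, 1.42]
wrist_force: [-0.6, 0.3, 0.3]
finger_gap: 0.0603
```

Request:
move_arm(series=[[0,0,0.1,0],[0,0,0.15,0],[0,0,0.15,0]])

```text
time_s: 7.9
ee_pos: [0.5976, 0.3877, 0.0458]
tool_rot: [3.136, 0.001, 1.42]
wrist_force: [-2.7, -1.9, 5.5]
finger_gap: 0.0605
```

Request:
move_arm(series=[[0,0,0,0],[0,0,0,0],[0,0,0,0],[0,0,0,0],[0,0,-1,0],[0,0,-3,0],[0,0,-7,0],[0,0,-12,0],[0,0,-17,0],[-5,0,-17,0],[-10,0,-17,0],[-15,0,-17,0]], hand=8.54)

```text
time_s: 9.1
ee_pos: [0.574, 0.2385, 0.2175]
tool_rot: [3.134, -0.0, 1.421]
wrist_force: [0.8, -0.2, 1.0]
finger_gap: 0.0855
```

```bash
cat > crop.py <<'E'
import cv2,numpy as np
def crop(I,u,v,w=100,h=75,k=4):
    c=cv2.resize(I[v:v+h,u:u+w],None,fx=k,fy=k,interpolation=cv2.INTER_CUBIC)
    for i in range(0,w,10):
        cv2.line(c,(i*k,0),(i*k,6),(0,255,0),1)
        if i%20==0: cv2.putText(c,str(u+i),(i*k,16),0,.35,(0,160,0),1)
    for j in range(0,h,10):
        cv2.line(c,(0,j*k),(6,j*k),(0,255,0),1)
        if j%20==0: cv2.putText(c,str(v+j),(8,j*k+4),0,.35,(0,160,0),1)
    return c
E
python3 - <<'E'
from station import r
from crop import *
T=r.grab_frame("top")[:,:,::-1];S=r.grab_frame("side")[:,:,::-1]
cv2.imwrite("pics/t2.png",T);cv2.imwrite("pics/s2.png",S)
cv2.imwrite("pics/c3.png",np.vstack([np.hstack([crop(T,340,205,50,50,8),crop(S,180,165,50,50,8)]),np.hstack([crop(T,110,160,100,50),crop(S,350,220,100,50)])]))
E
```

```text
(no output)
```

View pics/c3.png

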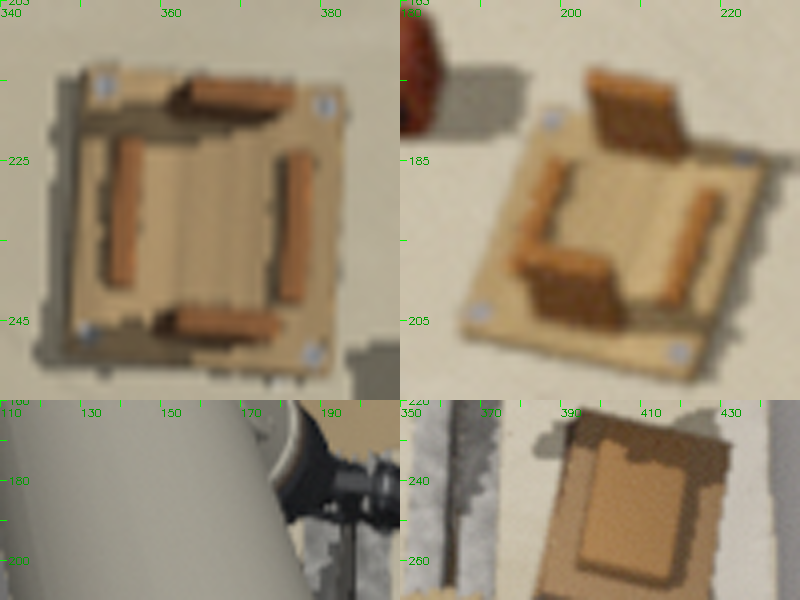

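The sanding block lies flat and well inside the stack in the side view. The stop station is empty, and its screws, corners and stops are readable. I'll fit its pose, and measure the cheek station and block the same way.

```bash
python3 - <<'E'
from fit import *
t,s="top","side"
T=lambda x,y:(340+x/8-.44,205+y/8-.44); S=lambda x,y:(180+(x-400)/8-.44,165+y/8-.44)
b=[(52,47,12),(52,-47,12),(-52,-47,12),(-52,47,12)]
top=[(t,l,T(*p)) for l,p in zip(b,[(85,67),(343,88),(331,375),(70,345)])]+[(t,(39,0,60),T(243,95)),(t,(-39,0,60),T(229,324)),(t,(0,30,18),T(125,213)),(t,(0,-30,18),T(294,228))]
sd=[(s,l,S(*p)) for l,p in zip(b,[(690,380),(460,334),(540,105),(768,160)])]+[(s,(39,0,60),S(562,262)),(s,(-39,0,60),S(632,80)),(s,(0,-30,18),S(544,207)),(s,(0,30,18),S(694,245))]
sc=lambda a,c:[(a,c,12),(a,-c,12),(-a,-c,12),(-a,c,12)]
top+= [(t,l,T(*p)) for l,p in zip(sc(44,39),[(105,87),(324,106),(315,354),(88,330)])]
sd+= [(s,l,S(*p)) for l,p in zip(sc(44,39),[(680,352),(480,312),(552,120),(745,158)])]
fit("top",top,[.48,-.21,-.08]);fit("side",sd,[.48,-.21,-.08]);fit("both",top+sd,[.48,-.21,-.08])
# cheek/block again, from first pictures
T=lambda x,y:(215+(x-400)/4-.38,170+y/4-.38); S=lambda x,y:(270+(x-400)/4-.38,195+(y-300)/4-.38)
ct=[(t,l,T(*p)) for l,p in zip(b,[(457,90),(582,45),(622,180),(498,218)])]+[(t,(x,0,52),T(*p)) for x,p in((15,(526,98)),(-15,(541,146)))]
cs=[(s,l,S(*p)) for l,p in zip(b[:3],[(637,508),(515,526),(490,405)])]+[(s,(x,0,52),S(*p)) for x,p in((15,(571,445)),(-15,(559,402)))]
fit("ct",ct,[.57,.11,.3]);fit("cs",cs,[.57,.11,.3]);p=fit("cboth",ct+cs,[.57,.11,.3])
go(p[0],p[1],.14,p[2])
E
```

```text
top [ 0.4746 -0.2136 -0.115 ] res [-0.3, -0.6, 0.7, -0.3, 0.4, 0.6, -0.7, 1.4, -0.1, -0.4, 0.0, -0.3, -0.0, -0.3, 0.3, -0.3, -0.1, -0.0, 0.1, 0.0, -0.4, 0.1, 0.1, 0.6]
side [ 0.4779 -0.2118 -0.1143] res [0.4, -0.3, -0.7, -0.7, 0.1, -0.4, 0.7, -1.4, 0.4, -0.5, -0.3, 0.5, -0.7, 0.8, -0.6, -0.1, -0.1, 0.4, 0.1, 0.3, 0.2, 0.4, 0.3, 0.4]
both [ 0.4757 -0.213  -0.1158] res [-0.5, -1.0, 0.5, -0.7, 0.1, 0.2, -1.0, 0.9, -0.4, -0.9, -0.2, -0.8, -0.3, -0.7, 0.1, -0.7, -0.4, -0.4, -0.1, -0.4, -0.6, -0.3, -0.2, 0.2, 0.2, -0.9, -1.0, -1.4, -0.1, -1.0, 0.4, -2.0, 0.2, -1.2, -0.5, -0.1, -1.0, 0.2, -0.9, -0.7, -0.4, -0.2, -0.1, -0.4, 0.0, -0.3, 0.1, -0.2]
ct [0.5672 0.1118 0.2859] res [-0.3, -1.5, -0.4, -0.1, 0.5, 0.2, -0.1, 0.8, 0.5, 1.0, -0.1, -0.8]
cs [0.5722 0.1145 0.2862] res [1.2, -0.4, -0.6, 0.1, -0.6, -1.2, -0.3, 0.1, 0.6, 1.6]
cboth [0.569  0.1128 0.2858] res [-0.7, -2.1, -0.7, -0.7, 0.2, -0.4, -0.5, 0.2, 0.1, 0.3, -0.5, -1.5, 0.7, -1.5, -1.1, -1.0, -1.1, -2.2, -0.8, -1.0, 0.2, 0.6]
row cm [-11.56   1.26   7.77] turn 1.123 or -2.019
```

Request:
move_arm(series=[[-4,0.4,0,0.15],[-8,0.8,2,0.3],[-11.5,1.25,4,0.45],[-11.5,1.25,6,0.6],[-11.5,1.25,7.8,0.75],[-11.5,1.25,7.8,0.9],[-11.5,1.25,7.8,1.05],[-11.5,1.25,7.8,1.125],[-11.5,1.25,7.8,1.125],[-11.5,1.25,7.8,1.125]])

```text
time_s: 10.2
ee_pos: [0.5693, 0.1138, 0.1402]
tool_rot: [3.133, -0.004, 0.287]
wrist_force: [-0.3, 0.7, 1.1]
finger_gap: 0.0854
```

```bash
python3 - <<'E'
from fit import *
from crop import *
print(r.get_state()["joints"])
go(.569,.1128,.041,.2858)
S=r.grab_frame("side")[:,:,::-1];T=r.grab_frame("top")[:,:,::-1]
cv2.imwrite("pics/p2.png",np.hstack([crop(S,260,170),crop(T,200,160)]))
E
```

```text
[-0.41800246  0.47595027  0.2163814   1.84132621 -0.12175622  0.83300545
  0.14340263]
row cm [-0.1  -0.    9.92] turn 0.001 or -3.141
```

View pics/p2.png

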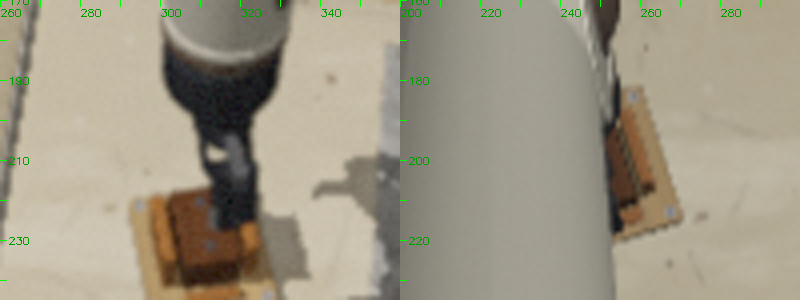

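The front finger is in line with the block's end, with its tip at about (316,226) in the side view. Descending.

Request:
move_arm(series=[[-0.1,0,2.5,0],[-0.1,0,5,0],[-0.1,0,7,0],[-0.1,0,8.5,0],[-0.1,0,9.5,0],[-0.1,0,9.9,0],[-0.1,0,9.9,0]])

```text
time_s: 11.0
ee_pos: [0.5689, 0.1125, 0.0409]
tool_rot: [3.133, -0.003, 0.286]
wrist_force: [-0.5, 0.2, -0.6]
finger_gap: 0.0853
```

Request:
move_arm(series=[[0,0,0,0],[0,0,0,0],[0,0,0,0],[0,0,0,0],[0,0,0,0],[0,0,0,0],[0,0,0,0],[0,0,0,0]], hand=5)

```text
time_s: 11.8
ee_pos: [0.57, 0.1128, 0.0422]
tool_rot: [3.133, -0.006, 0.286]
wrist_force: [-0.3, -0.8, 6.3]
finger_gap: 0.0609
```

Request:
move_arm(series=[[0,0,-0.7,0],[0,0,-1.5,0],[0,0,-3,0],[0,0,-5,0],[0,0,-7.5,0],[0,0,-10,0],[0,0,-10,0]])

```text
time_s: 12.5
ee_pos: [0.572, 0.114, 0.1469]
tool_rot: [3.133, -0.013, 0.286]
wrist_force: [0.2, 0.1, 0.4]
finger_gap: 0.0607
```

```bash
python3 -c "
from fit import *
print(r.get_state()['wrist_force'],r.get_state()['finger_gap'])
go(.44,.07,.14,0);go(.44,.07,.04,0)"
```

```text
[0.17352582 0.06931868 0.35667742] 0.06071026032719614
row cm [-13.91   0.49   0.51] turn 0.286 or -2.856
row cm [-14.05   0.41  10.5 ] turn 0.286 or -2.856
```

Request:
move_arm(series=[[-3,0.1,0,0.07],[-7,0.2,0,0.15],[-11,0.4,0,0.22],[-14,0.5,0,0.286],[-14,0.5,2,0.286],[-14,0.5,4.5,0.286],[-14,0.5,7,0.286],[-14,0.45,9,0.286],[-14,0.45,10,0.286],[-14,0.45,10,0.286],[-14,0.45,10,0.286]])

```text
time_s: 13.6
ee_pos: [0.4407, 0.0697, 0.0454]
tool_rot: [3.137, -0.016, -0.0]
wrist_force: [0.7, 0.2, -0.3]
finger_gap: 0.0607
```

```bash
python3 - <<'E'
from fit import *
from crop import *
s=r.get_state();print(s["wrist_force"],s["ee_pos"],s["tool_rot"],s["finger_gap"])
S=r.grab_frame("side")[:,:,::-1];T=r.grab_frame("top")[:,:,::-1]
cv2.imwrite("pics/p3.png",np.hstack([crop(S,250,140),crop(T,200,190)]))
E
```

```text
[ 0.74304233  0.19629911 -0.28655483] [0.44074951 0.06967302 0.04544138] [ 3.13699353e+00 -1.55849059e-02 -3.87935530e-04] 0.060712870825865725
```

View pics/p3.png

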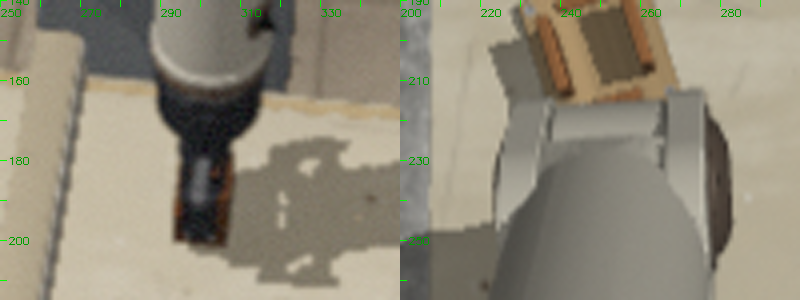

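The block is held upright between the fingers and the cheek station is empty. Lowering it to the bench.

Request:
move_arm(series=[[0,0,0.3,0],[0,0,0.6,0],[0,0,0.9,0],[0,0,1.1,0],[0,0,1.2,0],[0,0,1.2,0]])

```text
time_s: 14.3
ee_pos: [0.4413, 0.0697, 0.0337]
tool_rot: [3.137, -0.017, -0.0]
wrist_force: [0.9, 0.2, -0.4]
finger_gap: 0.0606
```

Request:
move_arm(series=[[0,0,0.1,0],[0,0,0.2,0],[0,0,0.3,0],[0,0,0.3,0]])

```text
time_s: 14.7
ee_pos: [0.4413, 0.0697, 0.0306]
tool_rot: [3.137, -0.016, -0.0]
wrist_force: [-0.7, 0.1, -1.1]
finger_gap: 0.0609
```

Request:
move_arm(series=[[0,0,0.07,0],[0,0,0.15,0],[0,0,0.2,0],[0,0,0.2,0]])

```text
time_s: 15.1
ee_pos: [0.4414, 0.0698, 0.0302]
tool_rot: [3.138, -0.016, -0.001]
wrist_force: [-4.7, 0.8, 24.8]
finger_gap: 0.0608
```

Request:
move_arm(series=[[0,0,-0.1,0],[0,0,-0.1,0],[0,0,-0.1,0],[0,0,-0.1,0],[0,0,-0.1,0],[0,0,-2,0],[0,0,-5,0],[0,0,-9,0],[0,0,-13,0],[0,0,-13,0]], hand=8.54)

```text
time_s: 16.1
ee_pos: [0.4427, 0.071, 0.1647]
tool_rot: [3.141, -0.025, -0.001]
wrist_force: [0.6, 0.6, -0.0]
finger_gap: 0.0855
```

```bash
python3 - <<'E'
from fit import *
from crop import *
go(.4413,.0698,.16,np.pi/2)
S=r.grab_frame("side")[:,:,::-1]
cv2.imwrite("pics/p4.png",crop(S,250,150,100,75,8))
E
```

```text
row cm [-0.16  0.12  0.47] turn -1.572 or 1.57
```

View pics/p4.png

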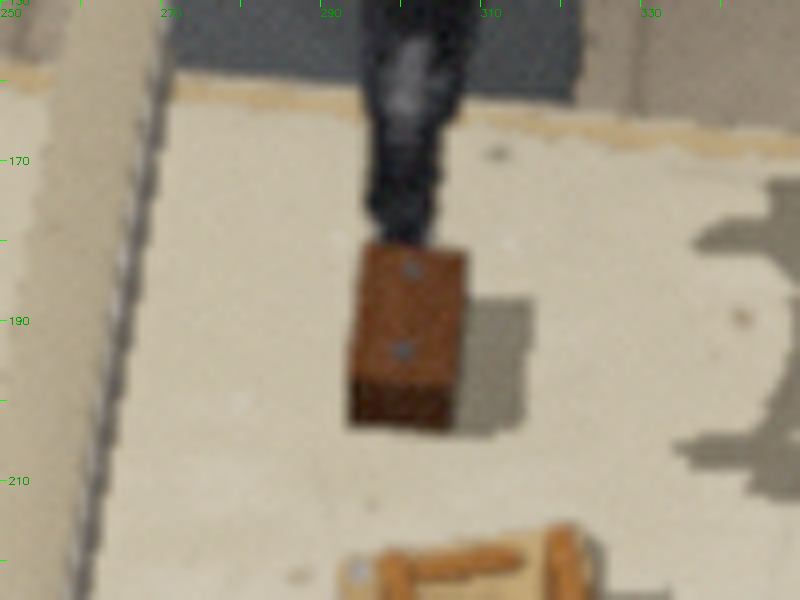

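The block stands upright and released, with pilot marks up at crop px (413,270) and (402,351). I'll compare the side camera's reading with the gripper's known x.

```bash
python3 - <<'E'
from fit import *
s="side";S=lambda x,y:(250+x/8-.44,150+y/8-.44)
o=[(s,l,S(*p)) for l,p in zip([(-31,-21,40),(-31,21,40),(31,21,40),(31,-21,40),(31,-21,0),(31,21,0)],[(363,243),(467,252),(455,384),(350,376),(348,427),(452,434)])]
fit("b",o,[.44,.07,0])
m=[(s,(-15,0,40),S(413,270)),(s,(15,0,40),S(402,351))]
fit("m",m,[.44,.07,0])
E
```

```text
b [0.4416 0.0714 0.0223] res [-0.4, -0.8, 0.5, -0.9, 0.4, 0.2, -0.6, 0.0, -0.4, 0.5, 0.4, 0.7]
m [ 0.4418  0.071  -0.018 ] res [-0.1, 0.9, 0.1, -0.8]
```

Request:
move_arm(series=[[0,0,0.4,-0.15],[0,0,0.4,-0.3],[0,0,0.4,-0.45],[0,0,0.4,-0.6],[0,0,0.4,-0.75],[0,0,0.4,-0.9],[0,0,0.4,-1.05],[0,0,0.4,-1.2],[0,0,0.4,-1.35],[0,0,0.4,-1.5],[0,0,0.4,-1.57],[0,0,0.4,-1.57]])

```text
time_s: 17.35
ee_pos: [0.4402, 0.0706, 0.1572]
tool_rot: [3.123, 0.002, 1.57]
wrist_force: [-0.1, -0.5, 0.5]
finger_gap: 0.0854
```

```bash
python3 -c "
from fit import *
go(.4413,.071,.030,np.pi/2+0.00)"
```

```text
row cm [ 0.06 -0.13 12.72] turn -0.001 or 3.141
```

Request:
move_arm(series=[[0.05,-0.1,3,0],[0.05,-0.1,6,0],[0.05,-0.1,8.5,0],[0.05,-0.1,10.5,0],[0.05,-0.13,11.8,0],[0.05,-0.13,12.7,0],[0.05,-0.13,12.7,0]])

```text
time_s: 18.05
ee_pos: [0.44, 0.0706, 0.0287]
tool_rot: [3.126, 0.002, 1.569]
wrist_force: [-0.5, 0.3, -0.4]
finger_gap: 0.0854
```

Request:
move_arm(series=[[0,0,0,0],[0,0,0,0],[0,0,0,0],[0,0,0,0],[0,0,0,0],[0,0,0,0],[0,0,0,0],[0,0,0,0],[0,0,0,0],[0,0,0,0]], hand=3.2)

```text
time_s: 19.05
ee_pos: [0.4407, 0.0708, 0.0296]
tool_rot: [3.125, 0.002, 1.569]
wrist_force: [-1.5, 0.7, 5.8]
finger_gap: 0.0407
```

Request:
move_arm(series=[[0,0,-0.7,0],[0,0,-2,0],[0,0,-4,0],[0,0,-7,0],[0,0,-10,0],[0,0,-13,0],[0,0,-14,0],[0,0,-14,0]])

```text
time_s: 19.85
ee_pos: [0.4395, 0.0714, 0.1713]
tool_rot: [3.121, 0.001, 1.569]
wrist_force: [-0.1, 0.0, -0.8]
finger_gap: 0.0411
```

```bash
python3 -c "
from fit import *
print(r.get_state()['finger_gap'])
go(.4768,-.212,.165,1.4565)"
```

```text
0.04111074335632734
row cm [-28.33   3.78   0.74] turn 0.112 or -3.029
```

Request:
move_arm(series=[[-2,0.3,0.2,0],[-5,0.7,0.2,0.02],[-9,1.2,0.2,0.04],[-13,1.8,0.2,0.06],[-17,2.3,0.4,0.08],[-21,2.8,0.5,0.1],[-25,3.3,0.6,0.112],[-27.5,3.7,0.7,0.112],[-28.3,3.8,0.7,0.112],[-28.3,3.8,0.7,0.112],[-28.3,3.8,0.7,0.112]])

```text
time_s: 20.95
ee_pos: [0.4763, -0.2101, 0.1643]
tool_rot: [3.123, -0.003, 1.458]
wrist_force: [0.7, 1.0, 0.4]
finger_gap: 0.0409
```

```bash
python3 -c "
from fit import *
go(.4768,-.212,.098,1.4565)"
```

```text
row cm [-0.2  -0.05  6.63] turn 0.001 or -3.14
```

Request:
move_arm(series=[[-0.1,-0.05,2,0],[-0.2,-0.05,4,0],[-0.2,-0.05,6,0],[-0.2,-0.05,6.6,0],[-0.2,-0.05,6.6,0],[-0.2,-0.05,6.6,0]])

```text
time_s: 21.55
ee_pos: [0.4774, -0.2113, 0.0989]
tool_rot: [3.122, -0.003, 1.459]
wrist_force: [0.3, -0.1, -0.9]
finger_gap: 0.041
```

```bash
python3 - <<'E'
from fit import *
from crop import *
go(.4768,-.212,.041,1.4565)
S=r.grab_frame("side")[:,:,::-1]
cv2.imwrite("pics/p5.png",crop(S,165,145,80,75,8))
E
```

```text
row cm [-0.09 -0.16  5.79] turn 0.002 or -3.139
```

View pics/p5.png

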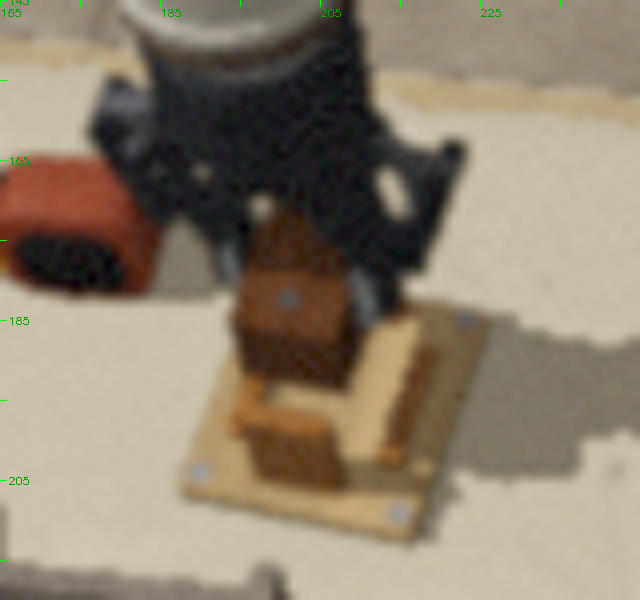

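The block hangs above the pocket with its front bottom corners at crop px (240,368) and (345,388). I'll check its pose against the station in the same camera.

```bash
python3 - <<'E'
from fit import *
s="side";S=lambda x,y:(165+x/8-.44,145+y/8-.44)
z=98.9-29.6
c=[((31,-21,z),(240,368)),((31,21,z),(345,388)),((31,-21,z+40),(236,322)),((31,21,z+40),(352,335)),((15,0,z+40),(288,298))]
fit("blk",[(s,l,S(*p)) for l,p in c],[.478,-.212,-.11])
b=[((52,47,12),(415,542)),((52,-47,12),(180,495)),((-52,47,12),(487,322)),((44,39,12),(400,513)),((44,-39,12),(200,472)),((-44,39,12),(464,320)),((39,0,60),(283,421))]
fit("stn",[(s,l,S(*p)) for l,p in b],[.478,-.212,-.11])
E
```

```text
blk [ 0.4768 -0.2109 -0.0235] res [0.4, 1.3, 1.3, 0.5, -1.3, -0.3, -1.4, -0.2, 0.6, -1.1]
stn [ 0.4791 -0.2122 -0.101 ] res [-0.1, -0.3, -0.8, -0.3, 0.4, -1.6, -0.0, 0.5, 0.1, 0.8, 0.1, 0.3, 0.2, -0.0]
```

Request:
move_arm(series=[[-0.07,0.06,0,0],[-0.07,0.05,0.6,0],[-0.07,0.03,1.4,0],[-0.07,0.01,2.2,0],[-0.07,0,3,0],[-0.07,0,3,0]])

```text
time_s: 22.2
ee_pos: [0.4738, -0.2121, 0.0691]
tool_rot: [3.129, -0.005, 1.457]
wrist_force: [-14.1, 2.5, 19.4]
finger_gap: 0.0414
```

```bash
python3 -c "
from fit import *
print(r.get_state()['moment'])
go(.4780,-.212,.044,1.4565)"
```

```text
[0.47933724 2.32910687 0.03171541]
row cm [0.05 0.39 2.52] turn 0.0 or -3.141
```

The contact pushes the tool back along −x and up, so the block probably caught on the +x stop. Backing up to look.

Request:
move_arm(series=[[0,0,-0.5,0],[0,0,-1.5,0],[0,0,-2.5,0],[0,0,-4,0],[0,0,-5,0],[0,0,-5,0]])

```text
time_s: 22.8
ee_pos: [0.4747, -0.2128, 0.121]
tool_rot: [3.125, -0.004, 1.457]
wrist_force: [0.3, -0.1, -1.1]
finger_gap: 0.041
```

```bash
python3 - <<'E'
from fit import *
from crop import *
s=r.get_state();print(s["finger_gap"],s["ee_pos"],s["tool_rot"],s["wrist_force"],s["moment"])
S=r.grab_frame("side")[:,:,::-1];T=r.grab_frame("top")[:,:,::-1]
cv2.imwrite("pics/p6.png",np.hstack([crop(S,170,145,70,75,8),crop(T,345,200,30,75,8)]))
E
```

```text
0.04095201048026522 [ 0.47468688 -0.21275219  0.12095995] [ 3.12491049 -0.00372436  1.45712478] [ 0.34569134 -0.06744493 -1.13026565] [-0.02449862 -0.00921479  0.06133923]
```

View pics/p6.png

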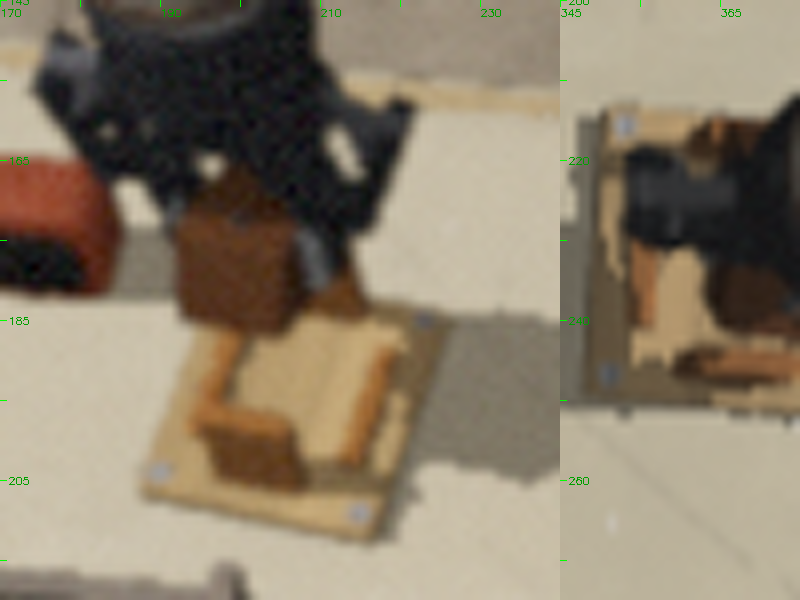

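The side view shows the block rotated in the grip, front (+x) end up, so it hit the +x stop. The true station x must lie below the side camera's estimate, nearer the top camera's. I'll put the block back on the bench, flatten it, recentre it by the ends and regrip.

```bash
python3 -c "
from fit import *
go(.44,.07,.18,1.57)"
```

```text
row cm [27.69 -6.44 -6.03] turn -0.113 or 3.029
```

Request:
move_arm(series=[[0,0,-3,0],[0,0,-5.5,0],[3,-0.7,-6,0],[7,-1.6,-6,0],[11,-2.6,-6,-0.02],[15,-3.5,-6,-0.04],[19,-4.4,-6,-0.06],[23,-5.3,-6,-0.08],[26,-6,-6,-0.1],[27.7,-6.4,-6,-0.113],[27.7,-6.4,-6,-0.113],[27.7,-6.4,-6,-0.113]])

```text
time_s: 24.1
ee_pos: [0.4401, 0.0698, 0.1792]
tool_rot: [3.128, -0.002, 1.571]
wrist_force: [-0.7, -0.8, -0.1]
finger_gap: 0.0411
```

Request:
move_arm(series=[[0,0,3,0],[0,0,6,0],[0,0,9,0],[0,0,11,0],[0,0,12,0],[0,0,12.5,0],[0,0,12.5,0]])

```text
time_s: 24.8
ee_pos: [0.4419, 0.0693, 0.0541]
tool_rot: [3.129, -0.002, 1.569]
wrist_force: [0.6, 0.4, -1.0]
finger_gap: 0.0406
```

Request:
move_arm(series=[[0,0,0.3,0],[0,0,0.6,0],[0,0,0.9,0],[0,0,1.2,0],[0,0,1.2,0]])

```text
time_s: 25.3
ee_pos: [0.4418, 0.0694, 0.0418]
tool_rot: [3.129, -0.002, 1.57]
wrist_force: [0.6, -0.5, -0.5]
finger_gap: 0.0416
```

Request:
move_arm(series=[[0,0,0.3,0],[0,0,0.6,0],[0,0,0.8,0],[0,0,0.8,0]])

```text
time_s: 25.7
ee_pos: [0.442, 0.0694, 0.0343]
tool_rot: [3.129, -0.002, 1.57]
wrist_force: [-2.6, -0.7, 9.3]
finger_gap: 0.0406
```

Contact has begun and the block is rotating back. I'll press on to the level height.

Request:
move_arm(series=[[0,0,0.15,0],[0,0,0.3,0],[0,0,0.45,0],[0,0,0.45,0]])

```text
time_s: 26.1
ee_pos: [0.4447, 0.0695, 0.0321]
tool_rot: [3.125, -0.003, 1.569]
wrist_force: [-1.8, -1.5, 27.3]
finger_gap: 0.0411
```

Request:
move_arm(series=[[0,0,0,0],[0,0,0,0],[0,0,0,0],[0,0,0,0],[0,0,0,0],[0,0,0,0],[0,0,-2,0],[0,0,-5,0],[0,0,-8,0],[0,0,-8,0]], hand=8.54)

```text
time_s: 27.1
ee_pos: [0.446, 0.0698, 0.1153]
tool_rot: [3.119, -0.004, 1.569]
wrist_force: [0.5, 0.5, -0.4]
finger_gap: 0.0858
```

```bash
python3 - <<'E'
from fit import *
from crop import *
S=r.grab_frame("side")[:,:,::-1]
cv2.imwrite("pics/s7.png",S)
b=S.astype(int); m=((b[:,:,2]-b[:,:,0]>35)&(b[:,:,2]<150)).astype(np.uint8); m[:160]=0;m[208:]=0;m[:,:280]=0;m[:,325:]=0
n,l,st,c=cv2.connectedComponentsWithStats(m); i=1+st[1:,4].argmax(); print(st[i],c[i])
# expected silhouettes for pose
P=np.array([[x,y,z] for x in(-.031,.031) for y in(-.021,.021) for z in(0,.04)])
def mask(p):
    h=cv2.convexHull(proj("side",world(p,P)).astype(np.float32)); k=np.zeros((420*8,560*8),np.uint8); cv2.fillConvexPoly(k,np.int32(np.round((h+.5)*8)),1); return cv2.resize(k.astype(np.float32),(560,420),interpolation=cv2.INTER_AREA)
from scipy.optimize import minimize
M0=(l==i).astype(np.float32)
s=minimize(lambda q:((mask([.44+q[0]/100,.07+q[1]/100,q[2]/10])-M0)**2).sum(),[.1,0,0],method="Nelder-Mead",options=dict(initial_simplex=[[0,0,0],[.6,0,0],[0,.6,0],[0,0,1.]]))
print(s.x,s.fun,"block",.44+s.x[0]/100,.07+s.x[1]/100,s.x[2]/10)
st=r.get_state();print(st["ee_pos"],st["tool_rot"],st["time_s"])
E
```

```text
[293 184  15  23 260] [299.50769231 194.94230769]
[1.43043772 0.02817208 0.68684875] 78.393310546875 block 0.45430437721648864 0.07028172083352992 0.06868487532310799
[0.44491888 0.06964254 0.11379543] [ 3.12062496 -0.00368221  1.56914286] 27.15
```

```bash
python3 - <<'E'
from fit import *
import cv2
S=cv2.imread("pics/s7.png").astype(float); p4=cv2.imread("pics/p4.png").astype(float)
for c in (297,300,303):
    print(c,"now",[int(S[q,c,2]) for q in range(176,214)])
    print("   p4 ",[int(p4[int((q-150+.5)*8),int((c-250+.5)*8),2]) for q in range(176,214)])
m=[int(v) for v in S[200,285:320,2]];print("row200 now",m); print("row200 p4",[int(v) for v in p4[404,284:564:8,2]])
for x in(.44,.445,.45,.455): print(x,np.round(proj("side",[[x+.031,.07,0],[x+.031,.07,.04],[x+.015,.07,.04]]),1).tolist())
E
```

```text
297 now [195, 195, 197, 195, 197, 198, 194, 169, 123, 99, 96, 96, 101, 98, 100, 101, 105, 101, 102, 104, 105, 104, 106, 109, 100, 79, 63, 63, 61, 51, 68, 130, 189, 197, 197, 196, 194, 191]
   p4  [36, 56, 90, 80, 86, 94, 99, 100, 99, 104, 99, 103, 98, 105, 104, 100, 107, 106, 105, 106, 103, 86, 64, 58, 54, 53, 66, 127, 192, 199, 199, 200, 197, 196, 199, 196, 193, 194]
300 now [193, 195, 195, 196, 195, 197, 197, 187, 140, 104, 92, 87, 92, 98, 103, 101, 102, 99, 104, 99, 99, 89, 90, 99, 103, 91, 68, 60, 59, 60, 62, 116, 183, 198, 199, 196, 199, 200]
   p4  [43, 34, 29, 25, 61, 103, 107, 99, 94, 101, 104, 104, 105, 102, 99, 103, 96, 85, 81, 95, 98, 92, 71, 56, 60, 61, 57, 105, 171, 195, 199, 198, 199, 199, 197, 198, 198, 201]
303 now [194, 194, 194, 195, 195, 195, 198, 191, 136, 75, 56, 58, 60, 71, 94, 99, 99, 98, 99, 103, 99, 107, 100, 105, 104, 101, 71, 57, 55, 57, 59, 98, 164, 197, 198, 198, 199, 199]
   p4  [49, 66, 84, 100, 104, 100, 98, 104, 97, 101, 98, 103, 96, 98, 97, 98, 100, 97, 99, 103, 103, 96, 68, 53, 61, 63, 59, 81, 150, 193, 198, 199, 198, 197, 199, 198, 200, 198]
row200 now [199, 199, 197, 197, 200, 198, 191, 162, 111, 96, 97, 98, 100, 103, 99, 103, 99, 101, 104, 100, 98, 87, 107, 121, 129, 128, 124, 124, 125, 127, 148, 190, 200, 197, 197]
row200 p4 [198, 197, 197, 197, 198, 198, 199, 182, 112, 53, 54, 55, 54, 58, 56, 60, 59, 58, 61, 60, 52, 73, 108, 126, 124, 126, 123, 123, 124, 120, 154, 192, 197, 197, 199]
0.44 [[298.9, 203.5], [299.1, 196.6], [299.7, 192.1]]
0.445 [[298.7, 204.9], [299.0, 198.1], [299.5, 193.5]]
0.45 [[298.6, 206.3], [298.8, 199.5], [299.3, 194.9]]
0.455 [[298.4, 207.7], [298.6, 201.0], [299.2, 196.4]]
```

Both the front and rear edges moved by +4 px, so the block lies flat and upright, 14 mm further out at x≈0.4555. Now recentring by the ends.

Request:
move_arm(series=[[0,0,0,0.15],[0,0.2,0,0.3],[0,0.4,0,0.45],[0.1,0.6,0,0.6],[0.1,0.8,0,0.75],[0.1,1,0,0.9],[0.1,1.05,0,1.05],[0.1,1.05,0,1.2],[0.1,1.05,0,1.35],[0.1,1.05,0,1.5],[0.1,1.05,0,1.57],[0.1,1.05,0,1.57]])

```text
time_s: 28.35
ee_pos: [0.4545, 0.0704, 0.1129]
tool_rot: [-3.139, -0.019, -0.001]
wrist_force: [-1.1, -0.5, -0.1]
finger_gap: 0.0852
```

```bash
python3 -c "
from fit import *
go(.4555,.0705,.030,0)"
```

```text
row cm [-0.06  0.01  8.29] turn -0.001 or 3.14
```

Request:
move_arm(series=[[-0.05,0,2.5,0],[-0.05,0,5,0],[-0.05,0,6.5,0],[-0.05,0,7.5,0],[-0.05,0,8.2,0],[-0.05,0,8.2,0]])

```text
time_s: 28.95
ee_pos: [0.455, 0.0703, 0.0301]
tool_rot: [-3.14, -0.017, -0.001]
wrist_force: [-0.4, -0.0, -0.1]
finger_gap: 0.085
```

Request:
move_arm(series=[[0,0,0,0],[0,0,0,0],[0,0,0,0],[0,0,0,0],[0,0,0,0],[0,0,0,0],[0,0,0,0],[0,0,0,0]], hand=5)

```text
time_s: 29.75
ee_pos: [0.4557, 0.0704, 0.031]
tool_rot: [-3.139, -0.019, -0.001]
wrist_force: [-1.0, -0.1, 6.2]
finger_gap: 0.061
```

Request:
move_arm(series=[[0,0,0,0],[0,0,0,0],[0,0,0,0],[0,0,0,0],[0,0,0,0],[0,0,-2,0],[0,0,-5,0],[0,0,-8,0],[0,0,-8,0]], hand=8.54)

```text
time_s: 30.65
ee_pos: [0.4567, 0.0707, 0.1141]
tool_rot: [-3.137, -0.025, -0.001]
wrist_force: [0.7, 1.2, 0.2]
finger_gap: 0.0855
```

Request:
move_arm(series=[[0,0,0,-0.15],[0,0,0,-0.3],[0,0,0,-0.45],[0,0,0,-0.6],[0,0,0,-0.75],[0,0,0,-0.9],[0,0,0,-1.05],[0,0,0,-1.2],[0,0,0,-1.35],[0,0,0,-1.5],[0,0,0,-1.57],[0,0,0,-1.57]])

```text
time_s: 31.85
ee_pos: [0.4562, 0.0706, 0.1135]
tool_rot: [3.118, -0.005, 1.569]
wrist_force: [-0.7, 0.6, 0.6]
finger_gap: 0.0855
```

```bash
python3 -c "
from fit import *
go(.4557,.0704,.029,1.57)"
```

```text
row cm [-0.06 -0.25  8.44] turn -0.001 or 3.141
```

Request:
move_arm(series=[[0,-0.05,2,0],[0,-0.1,4,0],[0,-0.15,6,0],[-0.05,-0.15,6,0]])

```text
time_s: 32.25
ee_pos: [0.4538, 0.07, 0.0511]
tool_rot: [3.123, -0.004, 1.568]
wrist_force: [-1.0, 0.1, 0.1]
finger_gap: 0.0852
```

```bash
python3 -c "
from fit import *
go(.4557,.0704,.029,1.57)"
```

```text
row cm [0.03 0.15 2.21] turn -0.002 or 3.139
```

Request:
move_arm(series=[[0.03,0.2,0.5,0],[0.03,0.2,1.5,0],[0.03,0.2,2.2,0],[0.03,0.2,2.2,0],[0.03,0.2,2.2,0]])

```text
time_s: 32.75
ee_pos: [0.4562, 0.0704, 0.0291]
tool_rot: [3.123, -0.004, 1.568]
wrist_force: [-0.0, -0.3, 0.6]
finger_gap: 0.0851
```

Request:
move_arm(series=[[0,0,0,0],[0,0,0,0],[0,0,0,0],[0,0,0,0],[0,0,0,0],[0,0,0,0],[0,0,0,0],[0,0,0,0],[0,0,0,0],[0,0,0,0]], hand=3.2)

```text
time_s: 33.75
ee_pos: [0.4566, 0.0705, 0.0297]
tool_rot: [3.122, -0.004, 1.568]
wrist_force: [-0.8, 0.6, 5.8]
finger_gap: 0.0411
```

Request:
move_arm(series=[[0,0,-0.7,0],[0,0,-2,0],[0,0,-4,0],[0,0,-7,0],[0,0,-10,0],[0,0,-13,0],[0,0,-13.5,0],[0,0,-13.5,0]])

```text
time_s: 34.55
ee_pos: [0.4549, 0.0702, 0.1663]
tool_rot: [3.119, -0.005, 1.568]
wrist_force: [0.3, -0.8, -0.4]
finger_gap: 0.0412
```

```bash
python3 -c "
from fit import *
print(r.get_state()['finger_gap'])
go(.475,-.2125,.165,1.4565)"
```

```text
0.04118685269453925
row cm [-28.26   2.1    0.04] turn 0.111 or -3.03
```

Request:
move_arm(series=[[-2,0.2,0,0],[-5,0.4,0,0.02],[-9,0.7,0,0.04],[-13,1,0,0.06],[-17,1.3,0,0.08],[-21,1.6,0,0.1],[-25,1.9,0,0.114],[-27.5,2.1,0,0.114],[-28.3,2.1,0,0.114],[-28.3,2.1,0,0.114],[-28.3,2.1,0,0.114]])

```text
time_s: 35.65
ee_pos: [0.4744, -0.2112, 0.1644]
tool_rot: [3.122, -0.008, 1.455]
wrist_force: [-0.0, 0.6, -0.2]
finger_gap: 0.041
```

Request:
move_arm(series=[[-0.1,0,2,0],[-0.1,0,4,0],[-0.1,0,6,0],[-0.1,0,6.5,0],[-0.1,0,6.5,0],[-0.1,0,6.5,0]])

```text
time_s: 36.25
ee_pos: [0.4761, -0.2112, 0.1001]
tool_rot: [3.121, -0.009, 1.456]
wrist_force: [0.1, -0.4, -0.4]
finger_gap: 0.0407
```

```bash
python3 -c "
from fit import *
go(.4754,-.2127,.10,1.454)
import cv2
cv2.imwrite('pics/s8.png',r.grab_frame('side')[:,:,::-1])"
```

```text
row cm [-0.16 -0.06  0.  ] turn 0.002 or -3.14
```

Request:
move_arm(series=[[-0.16,-0.06,0.2,0],[-0.16,-0.06,0.5,0],[-0.16,-0.07,0.8,0],[-0.16,-0.08,1,0],[-0.16,-0.08,1.2,0],[-0.16,-0.08,1.2,0]])

```text
time_s: 36.9
ee_pos: [0.4754, -0.2129, 0.0879]
tool_rot: [3.121, -0.009, 1.456]
wrist_force: [0.0, 0.9, -0.3]
finger_gap: 0.0413
```

```bash
python3 -c "
from fit import *
s=r.get_state();print(s['wrist_force'],s['moment'],s['ee_pos'])
go(.4754,-.2127,.081,1.454)"
```

```text
[ 0.01660979  0.9272935  -0.28032351] [-0.00316152  0.07942508  0.01518692] [ 0.47537267 -0.21289129  0.08793707]
row cm [ 0.01 -0.01  0.69] turn 0.002 or -3.14
```

Request:
move_arm(series=[[0,0,0.15,0],[0,0,0.3,0],[0,0,0.4,0],[0,0,0.4,0]])

```text
time_s: 37.3
ee_pos: [0.4753, -0.2128, 0.0838]
tool_rot: [3.121, -0.009, 1.456]
wrist_force: [-0.8, 0.1, -0.9]
finger_gap: 0.0405
```

Request:
move_arm(series=[[0,-0.02,0.2,0],[0,-0.02,0.4,0],[0,-0.02,0.5,0],[0,-0.02,0.5,0]])

```text
time_s: 37.7
ee_pos: [0.4751, -0.2127, 0.0785]
tool_rot: [3.122, -0.009, 1.456]
wrist_force: [0.0, 1.4, -2.1]
finger_gap: 0.041
```

Bottom at z≈0.049, about 11 mm inside the stops with no contact. Continuing.

Request:
move_arm(series=[[0,-0.01,0.3,0],[0,-0.02,0.6,0],[0,-0.02,0.9,0],[0,-0.02,1.2,0],[0,-0.02,1.2,0]])

```text
time_s: 38.2
ee_pos: [0.4749, -0.2125, 0.066]
tool_rot: [3.122, -0.009, 1.456]
wrist_force: [0.5, 0.4, 0.3]
finger_gap: 0.0412
```

Request:
move_arm(series=[[0,-0.01,0.3,0],[0,-0.02,0.6,0],[0,-0.02,0.9,0],[0,-0.02,1.1,0],[0,-0.02,1.1,0]])

```text
time_s: 38.7
ee_pos: [0.4748, -0.2123, 0.0547]
tool_rot: [3.123, -0.009, 1.456]
wrist_force: [0.3, 0.4, -1.3]
finger_gap: 0.0414
```

Request:
move_arm(series=[[-0.02,0,0.25,0],[-0.02,0,0.5,0],[-0.03,0,0.75,0],[-0.03,0,0.85,0],[-0.03,0,0.85,0]])

```text
time_s: 39.2
ee_pos: [0.4748, -0.2125, 0.046]
tool_rot: [3.123, -0.009, 1.456]
wrist_force: [0.3, 0.7, -1.4]
finger_gap: 0.0407
```

Request:
move_arm(series=[[0,0,0.15,0],[0,0,0.3,0],[0,0,0.4,0],[0,0,0.45,0],[0,0,0.45,0]])

```text
time_s: 39.7
ee_pos: [0.4749, -0.2125, 0.0418]
tool_rot: [3.123, -0.009, 1.455]
wrist_force: [-1.9, -0.2, 4.4]
finger_gap: 0.041
```

Request:
move_arm(series=[[0,0,0.05,0],[0,0,0.1,0],[0,0,0.1,0]])

```text
time_s: 40.0
ee_pos: [0.4749, -0.2124, 0.0417]
tool_rot: [3.123, -0.01, 1.455]
wrist_force: [-3.4, 1.3, 12.6]
finger_gap: 0.0411
```

Request:
move_arm(series=[[0,0,0,0],[0,0,0,0],[0,0,0,0],[0,0,0,0],[0,0,0,0],[0,0,-1.5,0],[0,0,-4,0],[0,0,-8,0],[0,0,-12,0],[0,0,-16,0],[0,0,-20,0],[0,0,-20,0]], hand=8.54)

```text
time_s: 41.2
ee_pos: [0.4742, -0.2156, 0.2475]
tool_rot: [3.113, -0.007, 1.455]
wrist_force: [0.6, 0.2, -0.6]
finger_gap: 0.0854
```

Request:
move_arm(series=[[4,0,0,0],[8,0,0,0],[12,0,0,0],[16,0,0,0],[20,0,0,0],[20,0,0,0],[20,0,0,0]])

```text
time_s: 41.9
ee_pos: [0.497, -0.016, 0.2483]
tool_rot: [3.114, -0.007, 1.458]
wrist_force: [-0.1, -0.5, -0.4]
finger_gap: 0.0851
```

```bash
python3 - <<'E'
from fit import *
from crop import *
S=r.grab_frame("side")[:,:,::-1];T=r.grab_frame("top")[:,:,::-1]
cv2.imwrite("pics/t9.png",T);cv2.imwrite("pics/s9.png",S)
a=np.hstack([crop(T,330,205,100,75),crop(S,160,150,100,75)])
b=np.hstack([crop(T,110,160,100,75),crop(S,350,215,100,75)])
cv2.imwrite("pics/p7.png",np.vstack([a,b]))
E
```

```text
(no output)
```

View pics/p7.png

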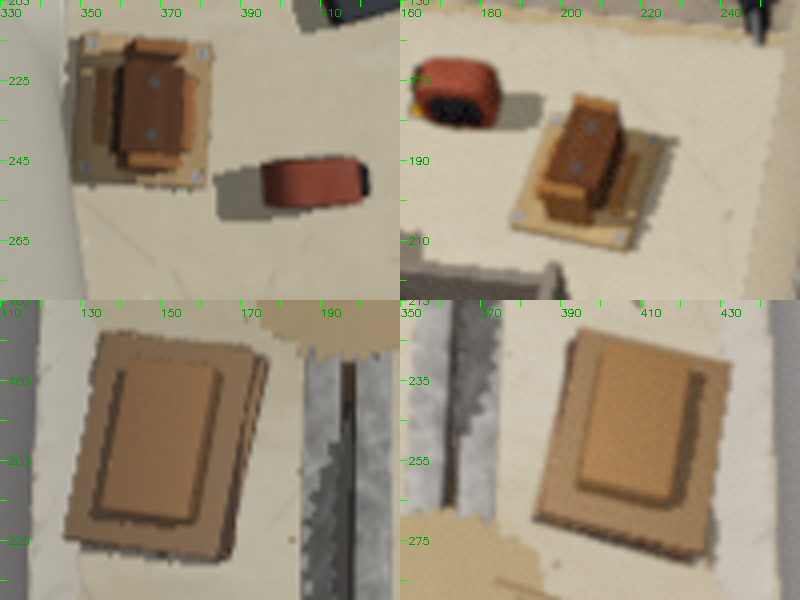

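The block sits between the stops with both marks up, top view (368,225) and (368,238), and its top is below the stop tops. The sanding block lies flat inside the stack, and the tape hasn't moved. Handing in.

```bash
python3 -c "
from station import r
print(r.get_state()['time_s'],r.get_state()['wrist_force']); print(r.close_job())"
```

```text
42.0 [-0.16066547 -0.07321601  0.53905881]
the job is handed in; nothing more can be done
None
```

I finished the job as asked and handed it in at 42.0 s, with the gripper open and clear of everything. No verdict was reported.

**What I did:** I laid the sanding block flat on the stack first. Then I took the hardwood block out of the cheek station by its ends, set it upright on the bare bench and let go. I regripped it by its long sides and seated it in the end-stop station.

**What went wrong:**
- **First insertion:** the block caught the +x stop and rotated in the grip, because I had trusted the side camera's station position. I took the block back to the bench, pressed it flat, recentred it by its ends and regripped it.
- **Second insertion:** I aimed closer to the top camera's reading, and the block went down without touching the stops.

**Last checks:**
- **Hardwood block:** floor contact came at TCP z 0.042 m, which puts the block's underside at about 12 mm, the pocket floor. Both pilot marks are up, and its long way runs from stop to stop.
- **Sanding block:** it lies flat well inside the edges of the stack in both views.
- **Bystanders:** the tape measure looks unmoved. The screw box was not in the last crop, but the arm's route never took it near the box.

**Disagreement:** the two cameras differed by about 3 mm on the end-stop station's x position (0.4746 m from the top, 0.4779 m from the side). The contact and the fit favoured the top camera.

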